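Centre a damper crank in its free play and lock it

ROBOT

A 6-joint arm with a two-finger parallel gripper is mounted at the origin on the work surface. World frame = base frame: x ahead of the robot, y to its left, z up, the work surface at z = 0. Lengths are in mm, angles in degrees, forces in N, time in s.
With the tool pointing down it reaches from about 350 to 925 mm from the base axis. Payload 6.4 kg.
Tool frame: the origin (TCP) lies on the centre line of the jaws, within the pads' length; the fingertips stand 19 mm ahead of it and the grasp point (between the pads) is the TCP; z points along the fingers, y is the direction in which the jaws open and shut (so a half turn about z gives the same grasp; the last joint's range is limited). The gripper opens to 85 mm and grips with 20 to 120 N. Pads are 22 mm wide; open, the fingers measure 114 mm over their backs; the gripper's body (76 mm by 85 mm) begins 54 mm behind the grasp point. The pads swing forward as they close: fully open they stand 13 mm farther back than shut.
Start: joints at [-81.767, 14.043, 89.255, -0, 76.702, -9.975], TCP at [203.115, -617.461, 250.29] pointing down, gripper open.
Joint ranges: [-179.41, 179.41], [-58.25, 129.5], [7.25, 145.43], [-54.29, 234.29], [11.92, 165.04], [-157.13, 157.13]. Speed limits (degrees/s): [147.25, 147.25, 180, 180, 180, 180].

INTERFACE

Orientations are given as [roll, pitch, yaw] about the fixed x, y, z axes, in that order (R = Rz(yaw) Ry(pitch) Rx(roll)).
In Python, from cell import arm, snapshot, camera_info, masks_of gives the robot as it stands.
- The arm moves only by the tool servo_tool, never from a script. Its argument "series" is a list of rows, each a list of 6 numbers: the shift along the tool's x, y, z in units of 50 mm (1.0 is 50 mm), then the turn, a rotation vector about the tool's x, y, z in units of 10 degrees (1.0 is 10 degrees). A call has 1 to 10 rows; each row shifts and turns the commanded pose from where the row before left it, along the tool's axes as they then stand; what a row does not reach is not made up. A row lasts 1/8 s, in which the tool goes at most 62.5 mm and 10.7 degrees, less where a joint would pass 70% of its speed; a pose out of reach is approached as far as the arm can. A call is refused whole if a number of a shift passes 1 or a number of a turn 1, either way. A call with a gripper value outside its range is refused whole. "grip" is the finger opening in mm, from 0 to 85.4, set as the call begins (left out, the last holds). The fingers move at their own pace and stop on an object; "force" is the grip in N (left out, the last holds). Time passes only in rows, so rows that do not move let the fingers close. It gives the time, the measured TCP pose, the force and the opening at its end, in the units of the state.
- arm.get_obs(): the state, without advancing time (a new reading comes with each control period).
- snapshot(name): name is "scene" or "top"; returns (picture, depth): 384x512x3 uint8, red, green, blue; 384x512 float32, mm along the optical axis (not along the pixel's ray), 0 where there is no reading.
- camera_info(name): a dict with "mtx" (3x3 intrinsics, pixels), "origin" and "attitude" of the camera in the world. Camera axes: x right, y down, z forward; pixel columns grow to the right and rows downward; lengths in mm; the calibration is good to about 2 mm. A picture is of the moment at which its call begins. camera_info takes no time and is no camera call.
- arm.finish_job(): hands the job in, once; it reports no verdict.
Trained networks look in the newest picture that a camera, given by its name, has taken for a name from the list of things; names that differ only in an ending like _2 or _b are one class to them, and where a whole thing is asked for, a point or a joint stands for the part that bears it (a point fixed in the world has none). Each returns a list of dicts, best first, with "p" (0 to 1); they miss things now and then, are a little off and sometimes report something else, mostly with a low value. They report only what shows in the picture. A call takes as long as a camera call.
- masks_of(camera, target): "region" (384x512 bool, what is visible of it) and "box" ([left, top, width, height] in pixels, round what is visible of it).
The state is a dict: "time": time; "joint_positions": joint angles; "qd": joint speeds; "joint_torque": joint torques, N m; "position": TCP position; "orientation": TCP orientation; "ft_force": force on the tool from outside, world axes, zero at the start; "moment": the same for the moment, N m; "gripper_width": opening from 0.0 (shut) to 1.0 (fully open).
Only numpy, scipy, OpenCV 4.12 (cv2) and the standard library are available. Lean on these libraries where they do the work, as an engineer would, in place of code of your own. Each camera call takes 0.05 s, during which the arm holds its last target.

TASK

The crank of this air-damper operator sits loose on the hidden damper shaft. Rock it gently by its knob to feel the free play, first anticlockwise (seen from above) until the shaft just resists and then clockwise until it resists again, set the crank in the middle of that play and push the lock pin on its tail fully down so that it drops into the shaft's slot. Do not force the crank or the pin, leave the other things on the bench alone, and let go at the end.

Things in the scene. Friction and masses are not known exactly. Their poses are not given: they have to be found in the camera images.
- operator: Grey round housing (flange 192 mm, body 160 mm across, top 60 mm above the bench) fixed to a 210 x 210 x 18 mm wooden board on the bench. Origin: on the crank's turning axis, at bench height; z up. At any yaw the crank points roughly (within 0.45 rad) along its +x.
- shaft_seat: Seat of the damper shaft inside the housing, out of sight, fixed, carrying the shaft and the crank; origin on the turning axis 35 mm above the bench, axes those of the housing. It does not show where the shaft stands: the middle of the free play lies at an unknown angle, up to 0.22 rad either side of the housing's +x.
- crank: Flat steel crank, 30 mm wide, top 70 mm above the bench (shaft nut at its centre to 80 mm). Turns about the vertical axis, anticlockwise from above as its yaw grows; origin on that axis 35 mm above the bench, +x from axis to knob. Friction of 0.1 N m (0.9 N at the knob) keeps it where it is left. It starts inside its free play, which is 0.14 to 0.45 rad each side of the middle.
- knob (a point): Centre of the gripping part of the upright black knob on the crank, a plain post 24 mm in diameter, from 70 to 121 mm above the bench; this point is 97 mm above the bench and 115 mm from the turning axis, along the crank's +x.
- cheek_ccw: Hidden dowel under the crank, fixed to it, which meets the shaft when the crank is turned anticlockwise; origin and axes those of the crank. At either end of the play the shaft gives elastically, equally both ways, 15 N m per rad from first touch (1.1 N per mm at the knob): a push of 3 to 6 N at the knob is plenty to feel it, over about 10 N forces it.
- cheek_cw: Hidden dowel under the crank, fixed to it, which meets the shaft when the crank is turned clockwise, with the same give; origin and axes those of the crank.
- cap_top (a point): Centre of the top face of the lock pin's round rubber cap (26 mm across, 9 mm thick), on the crank's tail 60 mm from the turning axis, opposite the knob; 101 mm above the bench with the pin up, 87 mm with the pin fully down.
- lock_cap: The rubber-cushioned cap of the lock pin (gives 1 mm for 3 N, up to 6 mm), pressed from above with shut fingertips, not gripped; about 10 N is plenty, over 25 N is forcing. Origin on the pin's axis, 35 mm above the bench with the pin up; z up.
- lock_pin (a joint): Travel of the lock pin downwards, m: 0 up, 0.014 fully down. It slides against 3 N of friction and stays where left. It goes down 4 mm and then its blunt end meets the shaft, unless the crank is within about 2.5 mm at the pin (0.04 rad) of the middle of its free play, where it enters the slot and goes fully home.
- spanner: Steel open-ended spanner, 180 mm long, lying on the bench; a bystander, origin under its middle.
- grease_jar: Grey plastic jar with a white cap, 60 mm across, 75 mm high; a bystander, origin at its foot.
- duct_collar: Bright metal collar, 90 mm across, 50 mm high; a bystander, origin at its foot.
- fan_box: Cardboard box 90 x 110 x 70 mm; a bystander, origin at its foot.

How it is judged (in metres and radians):
On the way, in this order (a step that is already met when the one before it is completed fails the run):
1. the crank, turned anticlockwise, has taken up its play and bears on the shaft (over 3 N at the dowel, about 1.3 N at the knob) (contact force between cheek_ccw and shaft_seat above 3 N), for 0.1 s.
2. then, turned clockwise, it bears on the shaft the other way (over 3 N at the dowel) (contact force between cheek_cw and shaft_seat above 3 N), for 0.1 s.
At the end, for the whole second after the job is handed in: The lock pin is down in the shaft's slot (at least 11.5 of its 14 mm), which is possible only with the crank in the middle of its play, and the crank is at rest (value of joint lock_pin above 0.0115 m and angular speed of crank below 0.05 rad/s); the robot touches nothing.
It fails at once if the crank is forced against the shaft (over 28 N at a dowel, about 11 N at the knob) (contact force between any of cheek_ccw, cheek_cw and shaft_seat above 28 N).
It fails at once if the lock pin is forced (over 30 N on its cap) (contact force between anything else and lock_cap above 30 N).
It fails at once if a bystander is shifted by more than 15 mm (distance of any of spanner, grease_jar, duct_collar, fan_box from where it was at the start of the episode above 0.015 m).
It also fails if it takes over 72 s, if anything falls off the work surface, if the arm or the gripper's body presses on something with over 40 N, if the wrist force passes 120 N, or if a joint passes its speed limit or range.

## Working session

There is one attempt and no reset: what is moved stays moved. The work goes in short steps, Python scripts to look and compute and a tool call to move; the robot and the scene stay as the last step left them, time stands still between calls to the robot, and variables do not carry over. Pictures are saved under pics/ and viewed, and the job is handed in when it is done.

Besides the shell and the picture viewer there is one more tool, called after "Request:" in YAML: its name, and indented under it one key for each argument. servo_tool: Moves the arm, as the interface text tells. Its arguments: {"type":"object","properties":{"series":{"type":"array","items":{"type":"array","items":{"type":"number"}}},"grip":{"type":"number"},"force":{"type":"number"}},"required":["series"]}

```bash
ls; mkdir -p pics
cat > h.py <<'E'
import numpy as np, cv2
from cell import arm, snapshot, camera_info, masks_of
def topx(cam,u,v,d):
    c=camera_info(cam); K=np.array(c["mtx"]); R=Rm(c["attitude"]); 
    p=np.linalg.inv(K)@np.array([u,v,1.0])*d
    return R@p+np.array(c["origin"])
def Rm(a):
    a=np.array(a,float)
    if a.shape==(3,3): return a
    from scipy.spatial.transform import Rotation as Ro
    return Ro.from_euler('xyz',a,degrees=True).as_matrix()
def proj(cam,P):
    c=camera_info(cam);K=np.array(c["mtx"]);R=Rm(c["attitude"])
    q=K@(R.T@(np.array(P)-np.array(c["origin"])));return q[:2]/q[2]
def cloud(cam,depth,mask=None):
    c=camera_info(cam);K=np.array(c["mtx"]);R=Rm(c["attitude"])
    v,u=np.nonzero((depth>0) if mask is None else (mask&(depth>0)))
    d=depth[v,u]
    p=np.stack([(u-K[0,2])/K[0,0]*d,(v-K[1,2])/K[1,1]*d,d],1)
    return p@R.T+np.array(c["origin"]),u,v
E
python3 - <<'E'
from h import *
for n in("scene","top"):
    p,d=snapshot(n); print(n,camera_info(n))
    cv2.imwrite(f"pics/{n}0.png",p[:,:,::-1]); np.save(f"{n}d.npy",d)
    for t in("crank","knob","cap_top","lock_cap","operator"):
        for m in masks_of(n,t)[:2]:
            P,u,v=cloud(n,d,m["region"]); print(t,round(m["p"],2),m["box"],np.median(P,0).round(1),P[:,2].max().round(1))
print(arm.get_obs())
E
```

```text
pics
scene {'mtx': array([[388.20562484,   0.        , 254.03485987],
       [  0.        , 388.20562484, 188.66374063],
       [  0.        ,   0.        ,   1.        ]]), 'origin': array([1154.91606579, -216.53544437,  714.16477535]), 'attitude': array([-135.02811237,    1.21358154,   64.88876162])}
crank 0.65 [224.3, 147.3, 27.7, 74.6] [527.   15.5  72.3] 124.1
knob 0.85 [226.0, 148.7, 27.9, 72.2] [526.2  15.3  72.5] 124.1
cap_top 0.68 [128.3, 172.9, 29.1, 35.4] [ 443.8 -193.6   52.9] 79.1
cap_top 0.55 [228.8, 148.6, 9.9, 8.4] [452.1  42.2 100.7] 104.1
lock_cap 0.39 [227.7, 147.7, 10.5, 5.7] [452.5  42.  101.3] 104.1
lock_cap 0.29 [227.8, 148.0, 11.4, 11.9] [452.7  41.4 100.1] 104.1
operator 0.81 [183.7, 145.6, 106.2, 90.8] [548.6   5.   48.1] 124.1
top {'mtx': array([[440.25971822,   0.        , 255.92596411],
       [  0.        , 440.25971822, 190.99551509],
       [  0.        ,   0.        ,   1.        ]]), 'origin': array([ 377.28472213,   37.36737659, 1253.63708452]), 'attitude': array([-169.98336478,   -0.50676557,  -88.45834176])}
crank 0.66 [247.4, 170.5, 25.8, 78.2] [
[... 267 characters left out ...]
-184.9   74.3] 80.6
{'time': 0.6, 'joint_positions': array([-8.17671377e+01,  1.40436089e+01,  8.92549420e+01,  5.88478896e-04,
        7.67005793e+01, -9.97414322e+00]), 'qd': array([-0.06456599,  0.01351196,  0.0061663 , -0.04347968,  0.07002171,
       -0.03542304]), 'joint_torque': array([-6.55823624e-04, -4.29278755e+01, -3.26250780e+01, -1.74570637e-04,
        6.35989454e-04, -1.42453320e-05]), 'position': array([ 203.11524316, -617.4702425 ,  250.28961263]), 'orientation': array([ 1.79999044e+02, -4.13385568e-04,  1.82068701e+01]), 'ft_force': array([-0.162298  ,  0.13108136,  0.4427926 ]), 'moment': array([-0.02148668,  0.02883699, -0.02479015]), 'gripper_width': 1.0009471022124827}
```

Run:
```python
import cv2,numpy as np
a=cv2.imread("pics/scene0.png");b=cv2.imread("pics/top0.png")
cv2.imwrite("pics/s1.png",cv2.resize(a[110:260,90:330],(800,500),interpolation=cv2.INTER_CUBIC))
cv2.imwrite("pics/t1.png",cv2.resize(b,(800,600)))
```

```text
(no output)
```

View pics/s1.png

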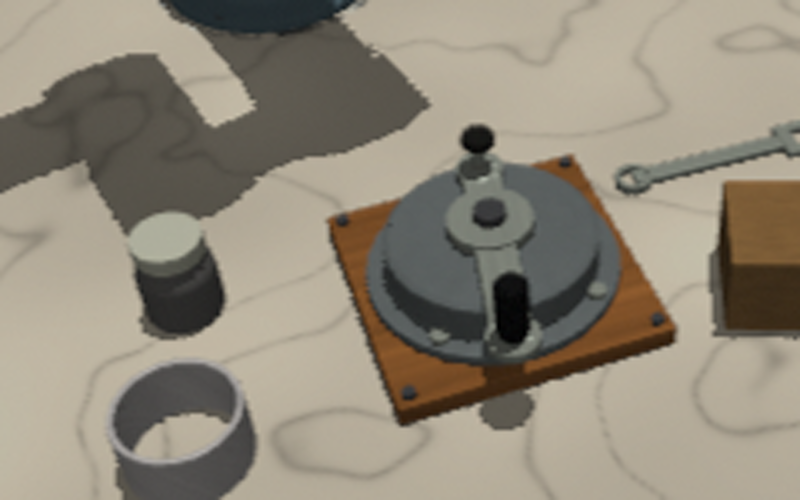

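View pics/t1.png

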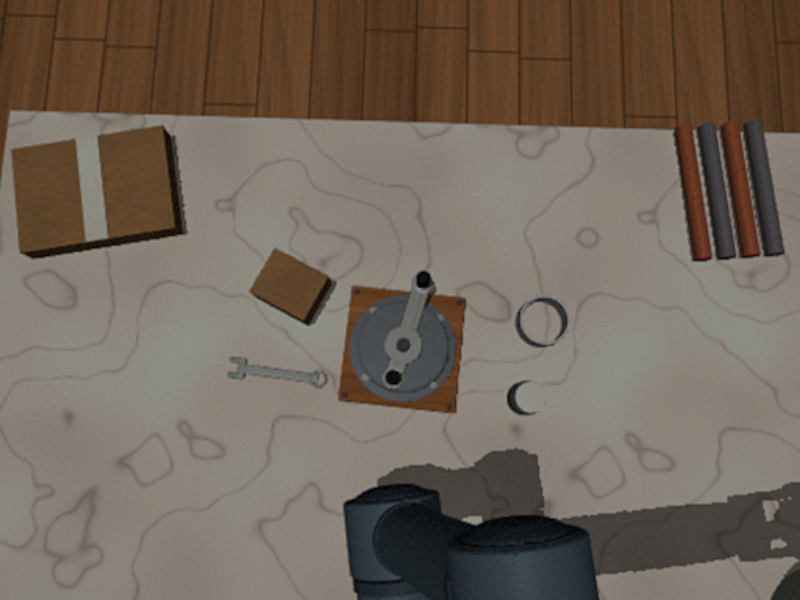

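Run:
```python
from h import *
for n in("scene","top"):
    d=np.load(f"{n}d.npy"); P,u,v=cloud(n,d)
    sel=(abs(P[:,0]-520)<160)&(abs(P[:,1]-20)<130)
    P=P[sel]
    for lo,hi,nm in((108,135,"knob"),(97,107,"cap"),(77,84,"nut"),(66,76,"crank"),(57,63,"body")):
        q=P[(P[:,2]>lo)&(P[:,2]<hi)]
        if len(q)<1: continue
        c,r=cv2.minEnclosingCircle(q[:,:2].astype(np.float32))
        print(n,nm,len(q),q.mean(0).round(1),np.round(c,1),round(r,1))
```

```text
scene knob 105 [621.7  -6.3 118.2] [618.8  -5.2] 11.9
scene cap 96 [513.3  24.  101.5] [534.8  20.2] 99.8
scene nut 88 [532.2  19.   80.6] [538.6  13.5] 93.3
scene crank 719 [527.7  19.6  71.4] [534.3  16.7] 104.9
scene body 1455 [514.3  22.5  60.4] [529.7  15.8] 101.9
top knob 68 [616.3  -3.2 120. ] [617.1  -3.5] 11.8
top cap 82 [462.8  39.  101.5] [523.5  18.7] 90.9
top nut 74 [510.5  25.7  79.9] [523.8  19.5] 93.3
top crank 807 [528.8  20.8  71.3] [530.7  16.7] 102.9
top body 1397 [505.2  27.7  60.2] [507.   27.1] 79.6
```

Request:
servo_tool:
  series:
    - [0,0,0,0,0,0.855]
    - [0,0,0,0,0,0.855]
    - [0,0,0,0,0,0.855]
    - [0,0,0,0,0,0.855]
    - [0.29,-0.88,0,0,0,0]
    - [0.29,-0.88,0,0,0,0]
    - [0.29,-0.88,0,0,0,0]
    - [0.29,-0.88,0,0,0,0]
    - [0.29,-0.88,0,0,0,0]
    - [0.29,-0.88,0,0,0,0]
  grip: 60
  force: 20

```text
time: 1.85
position: [360.2, -386.4, 250.5]
orientation: [180.0, -0.0, -16.0]
ft_force: [0.2, 0.1, 0.9]
gripper_width: 0.699
```

Request:
servo_tool:
  series:
    - [0.29,-0.88,0,0,0,0]
    - [0.29,-0.88,0,0,0,0]
    - [0.29,-0.88,0,0,0,0]
    - [0.29,-0.88,0,0,0,0]
    - [0.29,-0.88,0,0,0,0]
    - [0.29,-0.88,0,0,0,0]
    - [0.29,-0.88,0,0,0,0]
    - [0.29,-0.88,0,0,0,0]
    - [0,0,0,0,0,0]
    - [0,0,0,0,0,0]

```text
time: 3.1
position: [567.8, -81.3, 250.2]
orientation: [180.0, 0.0, -16.0]
ft_force: [0.1, 0.6, -0.6]
gripper_width: 0.704
```

Request:
servo_tool:
  series:
    - [0.27,-0.877,0,0,0,0]
    - [0.27,-0.877,0,0,0,0]
    - [0,0,0.5,0,0,0]
    - [0,0,0.5,0,0,0]
    - [0,0,0.5,0,0,0]
    - [0,0,0.5,0,0,0]
    - [0,0,0.5,0,0,0]
    - [0,0,0.5,0,0,0]
    - [0,0,0.06,0,0,0]
    - [0,0,0,0,0,0]

```text
time: 4.35
position: [618.3, -5.2, 98.0]
orientation: [-180.0, -0.0, -16.1]
ft_force: [-0.0, 0.5, 0.6]
gripper_width: 0.706
```

Run:
```python
from h import *
p,d=snapshot("scene");cv2.imwrite("pics/s2.png",cv2.resize(p[80:260,120:360,::-1],(800,600),interpolation=cv2.INTER_CUBIC))
print(arm.get_obs()["ft_force"])
```

```text
[0.19572704 0.78691611 0.63278124]
```

View pics/s2.png

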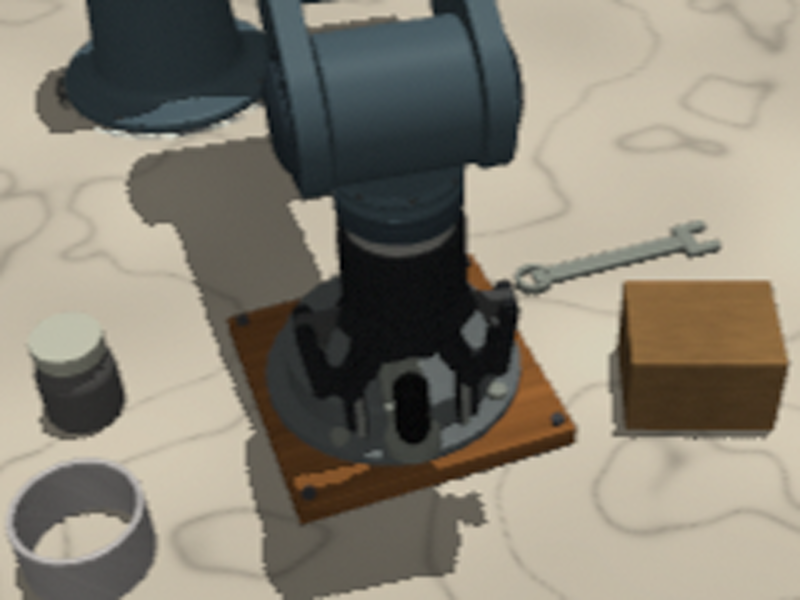

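Request:
servo_tool:
  series:
    - [0,0,0,0,0,0]
    - [0,0,0,0,0,0]
    - [0,0,0,0,0,0]
    - [0,0,0,0,0,0]
    - [0,0,0,0,0,0]
    - [0,0,0,0,0,0]
  grip: 15
  force: 25

```text
time: 5.15
position: [618.8, -4.6, 97.9]
orientation: [-180.0, -0.1, -16.0]
ft_force: [1.7, -1.6, 3.4]
gripper_width: 0.272
```

Request:
servo_tool:
  series:
    - [-0.001,-0.04,0,0,0,-0.1]
    - [-0.001,-0.04,0,0,0,-0.1]
    - [-0.001,-0.04,0,0,0,-0.1]
    - [0,0,0,0,0,0]

```text
time: 5.65
position: [620.3, 1.6, 97.9]
orientation: [-180.0, -0.1, -13.0]
ft_force: [4.0, -1.5, 5.5]
gripper_width: 0.273
```

Request:
servo_tool:
  series:
    - [0,-0.04,0,0,0,-0.1]
    - [0,-0.04,0,0,0,-0.1]
    - [0,-0.04,0,0,0,-0.1]
    - [0,0,0,0,0,0]

```text
time: 6.15
position: [621.4, 7.5, 97.8]
orientation: [-180.0, -0.1, -10.0]
ft_force: [3.2, -1.8, 4.3]
gripper_width: 0.271
```

Request:
servo_tool:
  series:
    - [0,0,0,0,0,0]

```text
time: 6.28
position: [621.4, 7.5, 97.8]
orientation: [-180.0, -0.1, -10.0]
ft_force: [4.5, -1.5, 5.9]
gripper_width: 0.276
```

Request:
servo_tool:
  series:
    - [0,-0.04,0,0,0,-0.1]
    - [0,-0.04,0,0,0,-0.1]
    - [0,-0.04,0,0,0,-0.1]
    - [0,0,0,0,0,0]

```text
time: 6.78
position: [622.2, 13.5, 97.8]
orientation: [-180.0, -0.1, -7.0]
ft_force: [4.9, -1.1, 5.8]
gripper_width: 0.277
```

Request:
servo_tool:
  series:
    - [0,-0.04,0,0,0,-0.1]
    - [0,-0.04,0,0,0,-0.1]
    - [0,-0.04,0,0,0,-0.1]
    - [0,0,0,0,0,0]

```text
time: 7.28
position: [622.8, 19.6, 97.7]
orientation: [-180.0, -0.1, -4.0]
ft_force: [4.1, 0.3, 5.1]
gripper_width: 0.275
```

Request:
servo_tool:
  series:
    - [0,-0.04,0,0,0,-0.1]
    - [0,-0.04,0,0,0,-0.1]
    - [0,-0.04,0,0,0,-0.1]
    - [0,0,0,0,0,0]

```text
time: 7.78
position: [623.0, 25.6, 97.7]
orientation: [-180.0, -0.1, -1.0]
ft_force: [3.8, 0.1, 5.5]
gripper_width: 0.272
```

Request:
servo_tool:
  series:
    - [0,-0.04,0,0,0,-0.1]
    - [0,-0.04,0,0,0,-0.1]
    - [0,-0.04,0,0,0,-0.1]
    - [0,0,0,0,0,0]

```text
time: 8.28
position: [622.9, 31.1, 97.7]
orientation: [180.0, -0.0, 2.0]
ft_force: [2.4, -2.2, 4.5]
gripper_width: 0.272
```

Request:
servo_tool:
  series:
    - [0,-0.03,0,0,0,-0.075]
    - [0,-0.03,0,0,0,-0.075]
    - [0,0,0,0,0,0]

```text
time: 8.65
position: [622.8, 33.6, 97.6]
orientation: [179.9, -0.0, 3.5]
ft_force: [2.8, -4.0, 5.3]
gripper_width: 0.275
```

Request:
servo_tool:
  series:
    - [0,0,0,0,0,0]

```text
time: 8.78
position: [622.8, 33.6, 97.7]
orientation: [179.9, -0.0, 3.5]
ft_force: [2.2, -4.2, 5.2]
gripper_width: 0.27
```

Request:
servo_tool:
  series:
    - [0,-0.02,0,0,0,-0.05]
    - [0,-0.02,0,0,0,-0.05]
    - [0,0,0,0,0,0]
    - [0,0,0,0,0,0]

```text
time: 9.28
position: [622.7, 35.3, 97.6]
orientation: [179.9, -0.0, 4.4]
ft_force: [2.3, -5.1, 3.8]
gripper_width: 0.276
```

Request:
servo_tool:
  series:
    - [0,0,0,0,0,0]

```text
time: 9.4
position: [622.7, 35.3, 97.7]
orientation: [179.9, -0.0, 4.5]
ft_force: [2.7, -5.2, 5.8]
gripper_width: 0.275
```

Request:
servo_tool:
  series:
    - [0,0.06,0,0,0,0.15]
    - [0,0.06,0,0,0,0.15]
    - [0,0.06,0,0,0,0.15]
    - [0,0.06,0,0,0,0.15]
    - [0,0.06,0,0,0,0.15]
    - [0,0.06,0,0,0,0.15]
    - [0,0.06,0,0,0,0.15]
    - [0,0.06,0,0,0,0.15]
    - [0,0.06,0,0,0,0.15]
    - [0,0.06,0,0,0,0.15]

```text
time: 10.65
position: [621.4, 6.5, 97.6]
orientation: [-180.0, -0.0, -10.5]
ft_force: [3.0, -0.1, 5.2]
gripper_width: 0.271
```

Request:
servo_tool:
  series:
    - [0,0.06,0,0,0,0.15]
    - [0,0.06,0,0,0,0.15]
    - [0,0.06,0,0,0,0.15]
    - [0,0,0,0,0,0]

```text
time: 11.15
position: [619.4, -2.6, 97.6]
orientation: [180.0, -0.0, -15.0]
ft_force: [2.0, -1.8, 5.2]
gripper_width: 0.271
```

Request:
servo_tool:
  series:
    - [0,0.04,0,0,0,0.1]
    - [0,0.04,0,0,0,0.1]
    - [0,0.04,0,0,0,0.1]
    - [0,0,0,0,0,0]

```text
time: 11.65
position: [617.8, -8.3, 97.6]
orientation: [180.0, -0.0, -18.0]
ft_force: [2.3, -1.7, 5.4]
gripper_width: 0.271
```

Request:
servo_tool:
  series:
    - [0,0.04,0,0,0,0.1]
    - [0,0.04,0,0,0,0.1]
    - [0,0.04,0,0,0,0.1]
    - [0,0,0,0,0,0]

```text
time: 12.15
position: [615.8, -14.1, 97.6]
orientation: [180.0, -0.0, -21.0]
ft_force: [2.6, -2.3, 6.0]
gripper_width: 0.273
```

Request:
servo_tool:
  series:
    - [0,0.04,0,0,0,0.1]
    - [0,0.04,0,0,0,0.1]
    - [0,0.04,0,0,0,0.1]
    - [0,0,0,0,0,0]

```text
time: 12.65
position: [613.6, -19.7, 97.6]
orientation: [180.0, -0.0, -24.0]
ft_force: [2.4, -2.0, 6.1]
gripper_width: 0.273
```

Request:
servo_tool:
  series:
    - [0,0.04,0,0,0,0.1]
    - [0,0.04,0,0,0,0.1]
    - [0,0.04,0,0,0,0.1]
    - [0,0,0,0,0,0]

```text
time: 13.15
position: [611.1, -25.2, 97.6]
orientation: [180.0, -0.0, -27.0]
ft_force: [3.2, -2.3, 5.3]
gripper_width: 0.271
```

Request:
servo_tool:
  series:
    - [0,0.04,0,0,0,0.1]
    - [0,0.04,0,0,0,0.1]
    - [0,0.04,0,0,0,0.1]
    - [0,0,0,0,0,0]

```text
time: 13.65
position: [608.3, -30.5, 97.6]
orientation: [180.0, -0.0, -30.0]
ft_force: [3.3, -3.4, 5.5]
gripper_width: 0.273
```

Request:
servo_tool:
  series:
    - [0,0.04,0,0,0,0.1]
    - [0,0.04,0,0,0,0.1]
    - [0,0.04,0,0,0,0.1]
    - [0,0,0,0,0,0]

```text
time: 14.15
position: [605.5, -35.0, 97.7]
orientation: [-179.9, -0.1, -32.9]
ft_force: [4.3, 0.8, 4.7]
gripper_width: 0.276
```

Request:
servo_tool:
  series:
    - [0,0.02,0,0,0,0.05]
    - [0,0.02,0,0,0,0.05]
    - [0,0,0,0,0,0]
    - [0,0,0,0,0,0]

```text
time: 14.65
position: [604.7, -36.2, 97.8]
orientation: [-179.9, -0.1, -34.0]
ft_force: [5.1, 2.5, 5.2]
gripper_width: 0.272
```

Request:
servo_tool:
  series:
    - [0,0,0,0,0,0]

```text
time: 14.78
position: [604.7, -36.3, 97.8]
orientation: [-179.9, -0.1, -34.0]
ft_force: [4.3, 1.8, 4.5]
gripper_width: 0.272
```

Request:
servo_tool:
  series:
    - [0,-0.06,0,0,0,-0.15]
    - [0,-0.06,0,0,0,-0.15]
    - [0,-0.06,0,0,0,-0.15]
    - [0,-0.06,0,0,0,-0.15]
    - [0,-0.06,0,0,0,-0.15]
    - [0,-0.06,0,0,0,-0.15]
    - [0,-0.06,0,0,0,-0.15]
    - [0,-0.06,0,0,0,-0.15]
    - [0,-0.06,0,0,0,-0.15]
    - [0,-0.06,0,0,0,-0.15]

```text
time: 16.02
position: [617.3, -10.2, 97.3]
orientation: [-180.0, 0.1, -19.0]
ft_force: [1.3, -0.1, 5.8]
gripper_width: 0.278
```

Request:
servo_tool:
  series:
    - [0,-0.06,0,0,0,-0.15]
    - [0,-0.06,0,0,0,-0.15]
    - [0,0,0,0,0,0]
    - [0,0,0,0,0,0]

```text
time: 16.52
position: [619.1, -4.1, 97.3]
orientation: [-180.0, 0.1, -16.0]
ft_force: [1.7, 0.2, 6.5]
gripper_width: 0.275
```

Request:
servo_tool:
  series:
    - [0,-0.026,0,0,0,-0.07]
    - [0,-0.026,0,0,0,-0.07]
    - [0,0,0,0,0,0]
    - [0,0,0,0,0,0]

```text
time: 17.02
position: [619.8, -1.7, 97.2]
orientation: [-180.0, 0.1, -14.6]
ft_force: [2.1, -0.1, 6.5]
gripper_width: 0.277
```

Request:
servo_tool:
  series:
    - [0,0,0,0,0,0]
    - [0,0,0,0,0,0]
    - [0,0,0,0,0,0]
    - [0,0,0,0,0,0]
  grip: 55

```text
time: 17.52
position: [619.8, -2.1, 96.9]
orientation: [180.0, 0.1, -14.6]
ft_force: [-0.3, -0.2, 0.3]
gripper_width: 0.643
```

Request:
servo_tool:
  series:
    - [0,0,-0.6,0,0,0]
    - [0,0,-0.8,0,0,0]
    - [0,0,-0.8,0,0,0]
    - [0,-1,0,0,0,0]
    - [0,-1,0,0,0,0]
    - [0,-1,0,0,0,0]
    - [0,0,0,0,0,0]
  grip: 0

```text
time: 18.4
position: [658.0, 146.0, 207.1]
orientation: [-180.0, 0.0, -14.3]
ft_force: [0.5, -0.1, -0.0]
gripper_width: 0.0
```

Run:
```python
from h import *
for n in("scene","top"):
    p,d=snapshot(n); cv2.imwrite(f"pics/{n}3.png",cv2.resize(p[110:290,170:350,::-1],(600,600),interpolation=cv2.INTER_CUBIC))
    P,u,v=cloud(n,d)
    for lo,hi,nm,c0 in((108,135,"knob",(619,-2)),(97,107,"cap",(449,41.5)),(77,84,"nut",(507,27)),(57,63,"body",(507,27))):
        q=P[(P[:,2]>lo)&(P[:,2]<hi)&(np.hypot(P[:,0]-c0[0],P[:,1]-c0[1])<(28 if nm!="body" else 90))]
        if len(q)<1: continue
        c,r=cv2.minEnclosingCircle(q[:,:2].astype(np.float32))
        print(n,nm,len(q),q.mean(0).round(1),np.round(c,1),round(r,1))
print(arm.get_obs()["position"],arm.get_obs()["ft_force"])
```

```text
scene knob 104 [622.8  -2.4 117.9] [620.7  -1.5] 11.7
scene cap 64 [450.3  40.2 100.7] [448.5  42.3] 14.5
scene nut 62 [508.   25.8  80.5] [507.9  27.6] 13.4
scene body 1408 [514.4  22.2  60.4] [507.7  25.1] 80.6
top knob 70 [ 6.173e+02 -6.000e-01  1.195e+02] [618.4  -0.8] 11.9
top cap 71 [448.9  41.1 101.3] [448.6  41.1] 12.5
top nut 67 [505.9  27.3  80.3] [508.7  33. ] 24.7
top body 1438 [505.8  26.8  60.1] [507.   27.3] 79.5
[657.74594503 143.08938699 206.94821282] [ 0.69395524 -1.00975374 -0.14392235]
```

View pics/top3.png

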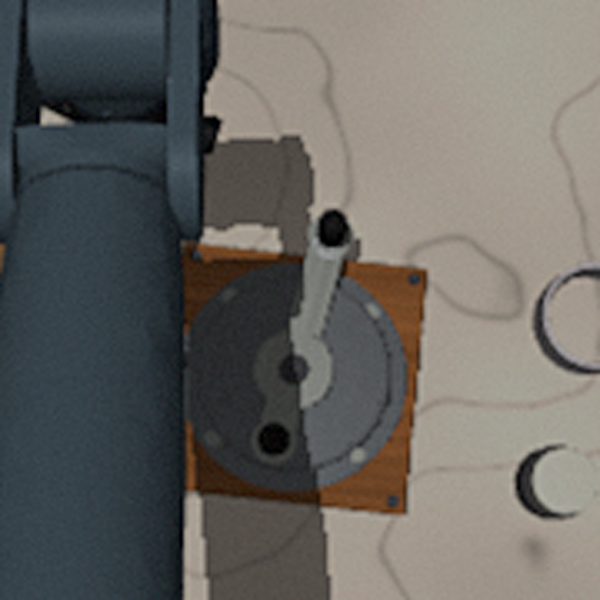

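View pics/scene3.png

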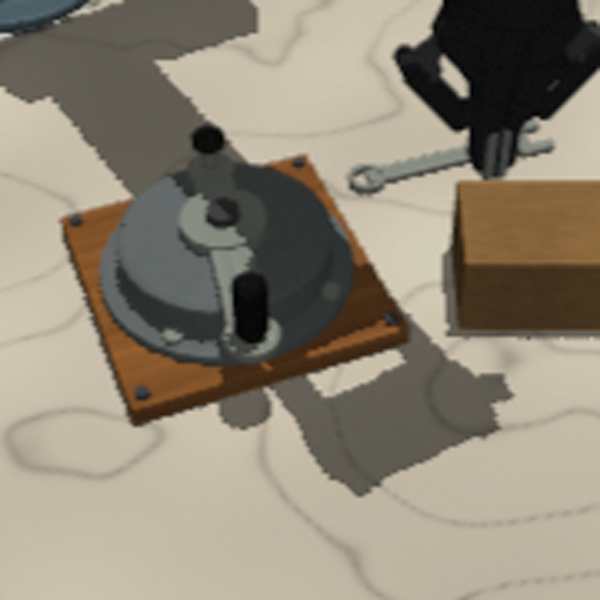

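Request:
servo_tool:
  series:
    - [-0.71,0.6,0,0,0,0]
    - [-0.71,0.6,0,0,0,0]
    - [-0.71,0.6,0,0,0,0]
    - [-0.71,0.6,0,0,0,0]
    - [-0.71,0.6,0,0,0,0]
    - [0,0,0.5,0,0,0]
    - [0,0,0.5,0,0,0]
    - [0,0,0,0,0,0]

```text
time: 19.5
position: [446.6, 41.7, 155.6]
orientation: [180.0, 0.2, -14.7]
ft_force: [-0.5, -0.1, -0.3]
gripper_width: 0.001
```

Request:
servo_tool:
  series:
    - [0.04,0,0.2,0,0,0]
    - [0,0,0.2,0,0,0]
    - [0,0,0.16,0,0,0]
    - [0,0,0,0,0,0]
    - [0,0,0,0,0,0]

```text
time: 20.12
position: [450.6, 42.0, 129.5]
orientation: [-180.0, -0.0, -14.6]
ft_force: [-0.7, -0.1, 0.5]
gripper_width: 0.002
```

Request:
servo_tool:
  series:
    - [-0.03,-0.01,0.05,0,0,0]
    - [0,0,0.05,0,0,0]
    - [0,0,0.05,0,0,0]
    - [0,0,0.04,0,0,0]
    - [0,0,0.04,0,0,0]
    - [0,0,0,0,0,0]

```text
time: 20.88
position: [449.1, 42.9, 117.8]
orientation: [-180.0, 0.0, -14.6]
ft_force: [-0.8, 1.0, 2.3]
gripper_width: 0.0
```

Request:
servo_tool:
  series:
    - [0,0,0.04,0,0,0]
    - [0,0,0.04,0,0,0]
    - [0,0,0,0,0,0]

```text
time: 21.25
position: [449.0, 42.8, 113.6]
orientation: [180.0, 0.0, -14.6]
ft_force: [-0.4, -0.1, 1.8]
gripper_width: 0.002
```

Request:
servo_tool:
  series:
    - [0,0,0.04,0,0,0]
    - [0,0,0.04,0,0,0]
    - [0,0,0,0,0,0]

```text
time: 21.62
position: [449.0, 42.8, 109.6]
orientation: [-180.0, 0.0, -14.6]
ft_force: [-1.3, -0.1, 2.7]
gripper_width: -0.002
```

Tip at 90.6 with only about 3 N, so the pin is in the slot. Continuing.

Request:
servo_tool:
  series:
    - [0,0,0.04,0,0,0]
    - [0,0,0.03,0,0,0]
    - [0,0,0,0,0,0]

```text
time: 22.0
position: [449.0, 42.9, 106.1]
orientation: [-180.0, 0.0, -14.6]
ft_force: [-0.3, -0.1, 0.6]
gripper_width: 0.001
```

Request:
servo_tool:
  series:
    - [0,0,0.02,0,0,0]
    - [0,0,0,0,0,0]

```text
time: 22.25
position: [449.0, 42.9, 105.3]
orientation: [-180.0, -0.0, -14.6]
ft_force: [-1.2, 0.1, 2.5]
gripper_width: 0.003
```

Request:
servo_tool:
  series:
    - [0,0,0.02,0,0,0]
    - [0,0,0.02,0,0,0]
    - [0,0,0,0,0,0]

```text
time: 22.62
position: [449.2, 42.9, 103.7]
orientation: [-180.0, 0.0, -14.6]
ft_force: [-2.0, 1.3, 5.9]
gripper_width: 0.002
```

Request:
servo_tool:
  series:
    - [0,0,0.02,0,0,0]
    - [0,0,0.01,0,0,0]
    - [0,0,0,0,0,0]

```text
time: 23.0
position: [449.3, 42.9, 102.5]
orientation: [-180.0, 0.0, -14.6]
ft_force: [-4.4, 0.6, 8.6]
gripper_width: 0.002
```

Request:
servo_tool:
  series:
    - [0,0,-0.1,0,0,0]
    - [0,0,-0.5,0,0,0]
    - [0,0,-0.9,0,0,0]
    - [0,0,-0.9,0,0,0]
    - [0,-1,0,0,0,0]
    - [0,-1,0,0,0,0]
    - [0,-1,0,0,0,0]
    - [0,0,0,0,0,0]
    - [0,0,0,0,0,0]

```text
time: 24.12
position: [486.6, 187.8, 221.2]
orientation: [180.0, 0.0, -14.6]
ft_force: [-0.0, -0.1, 0.7]
gripper_width: -0.001
```

Run:
```python
from h import *
for n in("scene","top"):
    p,d=snapshot(n); cv2.imwrite(f"pics/{n}4.png",cv2.resize(p[110:290,170:350,::-1],(600,600),interpolation=cv2.INTER_CUBIC))
    P,u,v=cloud(n,d)
    q=P[(np.hypot(P[:,0]-448.8,P[:,1]-41.3)<9)]
    print(n,len(q),np.percentile(q[:,2],[10,50,90]).round(1) if len(q) else 0)
o=arm.get_obs();print(o["position"],o["ft_force"],o["time"])
```

```text
scene 38 [70.4 86.8 88.6]
top 37 [84.9 86.9 91. ]
[486.65857295 187.11987463 221.48119307] [-0.28261719  0.99269471  0.16726025] 24.225
```

View pics/scene4.png

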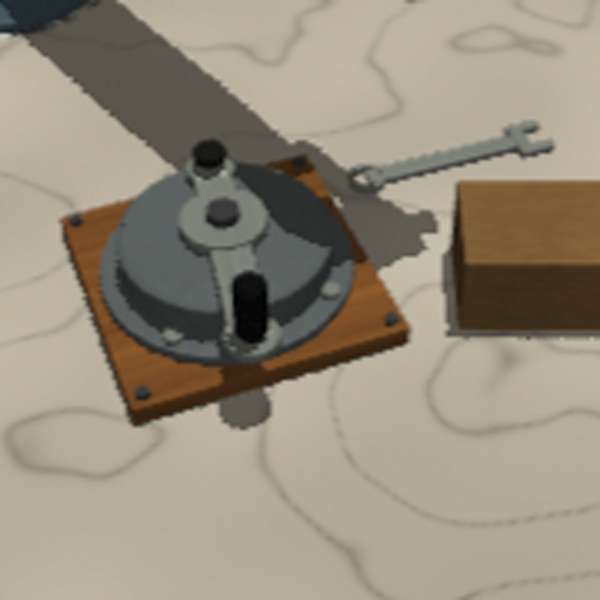

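The cap at pixel (208,153) now sits low on the tail. Its top measures 86.9 mm, against 87 mm for fully down. The arm is clear of everything and the spanner and box have not moved, so I'm handing in.

```bash
python3 -c "
from cell import arm
print(arm.finish_job())"
```

```text
the job is handed in; nothing more can be done
None
```

The lock pin is fully down in the shaft's slot with the crank in the middle of its play, and I handed the job in at about 24 s of the 72 s limit.

- **Free play:** Holding the knob, I turned the crank anticlockwise until the shaft resisted with about 5 N (crank at about +4°). I then turned it clockwise until it resisted with about 4–5 N (about −33°). Both loads stayed well under the 11 N limit at the knob.
- **Middle:** I set the crank at about −14°, midway between those two ends, and let go of the knob. The cameras then measured it at −14.0°.
- **Pin:** I pressed the cap with shut fingertips. It passed the 4 mm blocking depth at about 3 N and bottomed out at about 9 N.
- **Last checks:** Both cameras put the cap top at about 87 mm (86.8 and 86.9 mm), which is fully down. The gripper is clear and touching nothing. The spanner and box look unmoved in the last picture, and the arm never came near the jar or the collar.
- **One disagreement:** In free travel the sideways force reading was off by roughly ±1 N, so I allowed for that when comparing the two ends. The pin going in freely shows the middle was within tolerance.

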